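# Put the calibration weights back in their block

### The arm

A 6-joint arm with a two-finger parallel gripper is mounted at the origin on the work surface; the furniture and walls round the work are solid. World frame = base frame: x ahead of the robot, y to its left, z up, the work surface at z = 0. Lengths are in m, angles in rad, forces in N, time in s.
With the tool pointing down it reaches from about 0.35 to 0.85 m from the base axis. Payload 8.1 kg.
Tool frame: the origin (TCP) lies on the centre line of the jaws, within the pads' length; the fingertips stand 22 mm ahead of it and the grasp point (between the pads) lies 3 mm ahead of it (r.finger_overhang is the distance from the TCP to the fingertips, in m); z points along the fingers, y is the direction in which the jaws open and shut (so a half turn about z gives the same grasp; the last joint's range is limited). The gripper opens to 93 mm and grips with 3 to 60 N. Pads are 15 mm wide; open, the fingers measure 128 mm over their backs; the gripper's body (75 mm by 188 mm) begins 65 mm behind the grasp point.
Start: joints at [-1.187, 0.13, 1.488, -0, 1.523, -0.085], TCP at [0.271, -0.535, 0.241] pointing down, gripper open.
Joint ranges: [-2.96, 2.96], [-0.89, 2.26], [0.02, 2.5], [-1.34, 4.48], [0, 2.73], [-2.66, 2.66]. Speed limits (rad/s): [2.39, 2.39, 2.79, 3.14, 3.14, 3.14].

### API

Orientations are given as a rotation vector (axis times angle).
In Python, from station import r, effector, inverse_kinematics, monitor, camera, get_calibration, workorder gives the robot as it stands. Calls block until the motion is done:
- r.move_to(position, orientation): joint-space move of the TCP to a pose.
- r.move_straight(position, ori=None, vel=0.15, contact_N=None): straight line of the TCP; ori=None keeps the orientation; vel is the mean speed in m/s. With contact_N (N) it stops when the force on the tool has changed by that much, and returns True; else False.
- r.move_joints(angles): joint-space move.
- effector.set_gripper(opening): opening from 0.0 (shut) to 1.0 (fully open); the grip force is fixed at half the most; returns when the fingers have stopped.
- r.pause(seconds).
- inverse_kinematics(position, orientation): joint angles nearest the present ones, or None.
- monitor.sense(): the state.
- camera(name): name is "scene" or "top"; returns the picture (384x512x3 uint8, red, green, blue); there is no depth.
- get_calibration(name): a dict with "K" (3x3 intrinsics, pixels), "R" (3x3) and "t" (3): a world point X has camera coordinates R X + t. Camera axes: x right, y down, z forward; pixel columns grow to the right and rows downward; lengths in m; the calibration is good to about 2 mm. A picture is of the moment at which its call begins. get_calibration takes no time and is no camera call.
A pose or a line that the arm cannot do raises r.Unreachable and nothing moves.
- workorder.close_job(): hands the job in, once; it reports no verdict.
The state is a dict: "time_s": time; "joint_pos": joint angles; "qvel": joint speeds; "joint_torque": joint torques, N m; "ee_pos": TCP position; "orientation": TCP orientation; "contact_force": force on the tool from outside, world axes, zero at the start; "moment": the same for the moment, N m; "opening": opening from 0.0 (shut) to 1.0 (fully open).
Only numpy, scipy, OpenCV 4.12 (cv2) and the standard library are available. Lean on these libraries where they do the work, as an engineer would, in place of code of your own. Each camera call takes 0.05 s, during which the arm holds its last target.

### The job

The balance check is done: put the four calibration weights back into their wooden storage block, each standing upright and fully down in the well made for its size, so that the row runs in order from the smallest weight to the largest. Tip none of them over, and leave the beaker and the weighing dish where they stand.

Things in the scene. Friction and masses are not known exactly. Their poses are not given: they have to be found in the camera images.
- center_50g (a point): the smallest calibration weight (50 g), loose, upright: grey steel cylinder 18 mm in diameter with a narrow neck and a round knob on top, 38 mm high in all; the knob, handy to lift it by, is 12 mm wide and lies 29 to 38 mm above its foot. A wall stands 0.63 m ahead of the robot. Point: on its axis, half-way up (19 mm above its foot); z up its axis
- center_100g (a point): the second smallest calibration weight (100 g), loose, upright: grey steel cylinder 23 mm in diameter with a narrow neck and a round knob on top, 44 mm high in all; the knob, handy to lift it by, is 14 mm wide and lies 36 to 44 mm above its foot. A wall stands 0.63 m ahead of the robot. Point: on its axis, half-way up (22 mm above its foot); z up its axis
- center_200g (a point): the second largest calibration weight (200 g), loose, upright: brass-coloured cylinder 29 mm in diameter with a narrow neck and a round knob on top, 50 mm high in all; the knob, handy to lift it by, is 18 mm wide and lies 40 to 50 mm above its foot. A wall stands 0.63 m ahead of the robot. Point: on its axis, half-way up (25 mm above its foot); z up its axis
- center_500g (a point): the largest calibration weight (500 g), loose, upright: brass-coloured cylinder 38 mm in diameter with a narrow neck and a round knob on top, 64 mm high in all; the knob, handy to lift it by, is 23 mm wide and lies 55 to 64 mm above its foot. A wall stands 0.63 m ahead of the robot. Point: on its axis, half-way up (32 mm above its foot); z up its axis
- well_50g (a point): the smallest of the four round wells in the fixed light wooden block (184 x 72 mm, plinth 192 x 80, top 30 mm above the worktop, any yaw): 28 mm in diameter, 12 mm deep with a flat floor, mouth countersunk by 2 mm all round; its weight has 5 mm of play each way. Point: centre of its mouth, level with the block's top; x along the row towards the larger wells, z up. It lies -69 mm along x from the block's middle
- well_100g (a point): the second smallest of the four round wells in the fixed light wooden block (184 x 72 mm, plinth 192 x 80, top 30 mm above the worktop, any yaw): 33 mm in diameter, 12 mm deep with a flat floor, mouth countersunk by 2 mm all round; its weight has 5 mm of play each way. Point: centre of its mouth, level with the block's top; x along the row towards the larger wells, z up. It lies -32.5 mm along x from the block's middle
- well_200g (a point): the second largest of the four round wells in the fixed light wooden block (184 x 72 mm, plinth 192 x 80, top 30 mm above the worktop, any yaw): 39 mm in diameter, 12 mm deep with a flat floor, mouth countersunk by 2 mm all round; its weight has 5 mm of play each way. Point: centre of its mouth, level with the block's top; x along the row towards the larger wells, z up. It lies 9.5 mm along x from the block's middle
- well_500g (a point): the largest of the four round wells in the fixed light wooden block (184 x 72 mm, plinth 192 x 80, top 30 mm above the worktop, any yaw): 48 mm in diameter, 12 mm deep with a flat floor, mouth countersunk by 2 mm all round; its weight has 5 mm of play each way. Point: centre of its mouth, level with the block's top; x along the row towards the larger wells, z up. It lies 59 mm along x from the block's middle
- beaker_center (a point): bystander, to be left alone: clear glass beaker, loose, 55 mm wide, 68 mm high; point on its axis half-way up
- boat_center (a point): bystander, to be left alone: small white square weighing dish, loose, 57 x 57 mm, 14 mm high; point at its centre half-way up

How it is judged:
By the outcome, as a careful person would: the job done as asked, in the order asked, and still so for the second after the job is handed in, with the robot touching nothing.
It also fails if it takes over 99 s, if anything falls off the work surface, if the arm or the gripper's body presses on something with over 40 N, if the wrist force passes 120 N, or if a joint passes its speed limit or range.

## Working session

There is one attempt and no reset: what is moved stays moved. The work goes in short steps, each a Python script; the robot and the scene stay as the last script left them, time stands still between calls to the robot, and variables do not carry over. Pictures are saved under pics/ and viewed, and the job is handed in when it is done.

```bash
mkdir -p pics; ls; python3 - <<'E'
from station import *
import cv2
for n in("scene","top"):
    im=camera(n); cv2.imwrite(f"pics/{n}0.png",im[:,:,::-1]); c=get_calibration(n); print(n,c)
s=monitor.sense(); print(s["time_s"],s["ee_pos"],s["orientation"],s["opening"],s["contact_force"],r.finger_overhang)
E
```

```text
pics
scene {'K': array([[379.98707988,   0.        , 253.71646848],
       [  0.        , 379.98707988, 190.57781408],
       [  0.        ,   0.        ,   1.        ]]), 'R': array([[-6.54885369e-01, -7.55728209e-01, -1.67543836e-04],
       [-4.82004743e-01,  4.17857739e-01, -7.70108004e-01],
       [ 5.82062352e-01, -5.04251708e-01, -6.37913500e-01]]), 't': array([0.28552263, 0.23745632, 0.76838124])}
top {'K': array([[400.90814576,   0.        , 254.16426996],
       [  0.        , 400.90814576, 182.71803975],
       [  0.        ,   0.        ,   1.        ]]), 'R': array([[-0.01536595, -0.99983075, -0.01011768],
       [-0.98566376,  0.01684705, -0.16787834],
       [ 0.16802038,  0.00739302, -0.9857558 ]]), 't': array([0.04835877, 0.44996063, 1.30399801])}
0.1 [ 0.27092911 -0.53481555  0.23970592] [-3.05409703e+00 -7.29285062e-01  3.69699712e-04] 0.9987875785466608 [-0.01603705 -0.28939176 -0.52119975] 0.022
```

View pics/scene0.png

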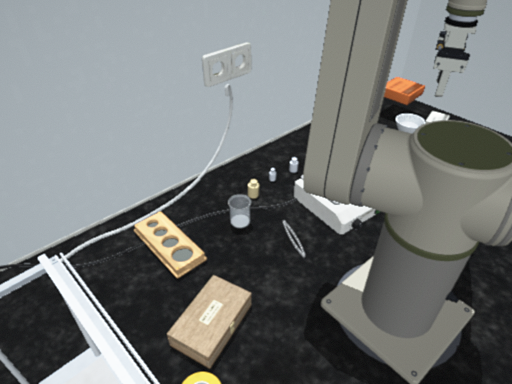

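View pics/top0.png

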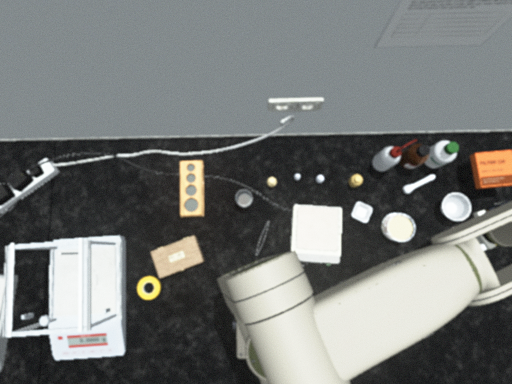

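Top view: the block is at about (192,188) with its small well at the top. Brass weights are at (271,182) and (356,180), steel ones at (297,177) and (320,179), the beaker at (244,198) and the dish at (362,211). I'll zoom in next.

```bash
python3 - <<'E'
import cv2,numpy as np
im=cv2.imread("pics/top0.png")
a=cv2.resize(im[150:230,170:290],None,fx=6.6,fy=6.6,interpolation=cv2.INTER_CUBIC)
b=cv2.resize(im[150:230,260:380],None,fx=6.6,fy=6.6,interpolation=cv2.INTER_CUBIC)
cv2.imwrite("pics/za.png",a);cv2.imwrite("pics/zb.png",b)
s=cv2.imread("pics/scene0.png")
cv2.imwrite("pics/zs.png",cv2.resize(s[140:290,120:320],None,fx=4,fy=4,interpolation=cv2.INTER_CUBIC))
E
```

```text
(no output)
```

View pics/za.png

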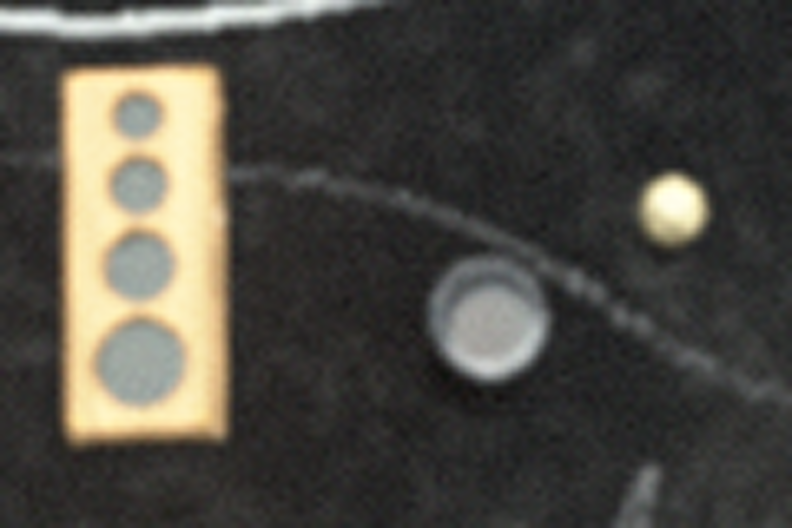

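View pics/zb.png

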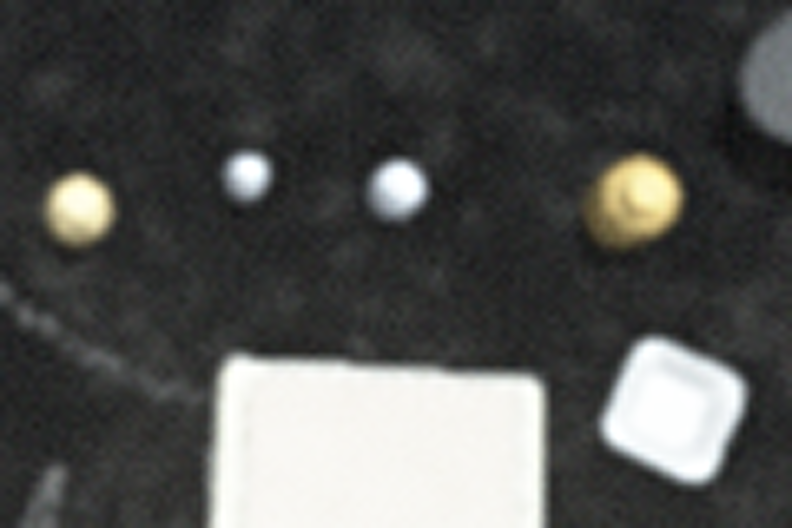

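View pics/zs.png

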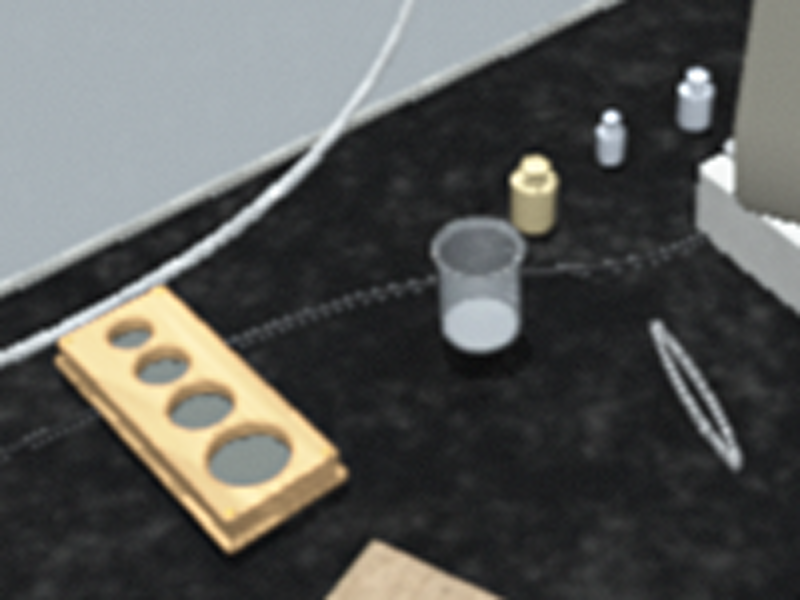

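```bash
cat > h.py <<'E'
import cv2,numpy as np
from station import *
def cal(n):
    c=get_calibration(n); return c["K"],c["R"],c["t"]
def ray(n,u,v):
    K,R,t=cal(n); d=R.T@np.linalg.solve(K,[u,v,1.]); return -R.T@t,d
def onz(n,u,v,z):
    o,d=ray(n,u,v); return o+d*(z-o[2])/d[2]
def proj(n,X):
    K,R,t=cal(n); p=K@(R@np.asarray(X)+t); return p[:2]/p[2]
def tri(a,b):
    (o1,d1),(o2,d2)=a,b
    d1=d1/np.linalg.norm(d1);d2=d2/np.linalg.norm(d2)
    s=np.linalg.lstsq(np.c_[d1,-d2],o2-o1,rcond=None)[0]
    p,q=o1+s[0]*d1,o2+s[1]*d2
    return (p+q)/2,np.linalg.norm(p-q)
def blobs(mask,off,amin=15):
    n,l,st,ce=cv2.connectedComponentsWithStats(mask.astype(np.uint8))
    return [(ce[i]+off,st[i,:4]+np.r_[off,0,0],st[i,4]) for i in range(1,n) if st[i,4]>=amin]
E
python3 - <<'E'
from h import *
for n in("top","scene"): print(n,ray(n,0,0)[0])
im=cv2.imread("pics/top0.png"); hsv=cv2.cvtColor(im,cv2.COLOR_BGR2HSV)
x0,y0=262,165; roi=hsv[y0:200,x0:372]
print("weights");
for c,b,a in blobs(roi[:,:,2]>110,np.r_[x0,y0]): print(c.round(2),b,a,onz("top",*c,0.02).round(4))
# block
m=cv2.inRange(hsv[150:225,170:215],(8,50,110),(30,255,255))
cs,_=cv2.findContours(m,cv2.RETR_CCOMP,cv2.CHAIN_APPROX_NONE)
for c in cs:
    if cv2.contourArea(c)>15:
        rc=cv2.minAreaRect(c); M=cv2.moments(c); u=np.r_[M["m10"],M["m01"]]/M["m00"]+[170,150]
        print("block",cv2.contourArea(c),u.round(2),rc[1],rc[2],onz("top",*u,0.03).round(4))
# circle sizes
s=cv2.imread("pics/scene0.png"); h2=cv2.cvtColor(s,cv2.COLOR_BGR2HSV)
m=cv2.inRange(h2[205:282,128:212],(8,50,110),(30,255,255))
cs,_=cv2.findContours(m,cv2.RETR_CCOMP,cv2.CHAIN_APPROX_NONE)
for c in cs:
    if cv2.contourArea(c)>15:
        M=cv2.moments(c); u=np.r_[M["m10"],M["m01"]]/M["m00"]+[128,205]
        print("scene block",cv2.contourArea(c),u.round(2),onz("scene",*u,0.03).round(4))
for nm,p in [("beaker",(244,199,0.03)),("dish",(362,211,.007)),("boxTL",(294,206,.03)),("boxTR",(342,207,.03)),("bottle",(385,160,.03))]:
    print(nm,onz("top",*p).round(3))
E
```

```text
top [0.22515472 0.03112958 1.36145152]
scene [-0.14580613  0.5040121   0.67307562]
weights
[297.18 175.95] [294 173   7   7] 40 [ 0.4746 -0.1054  0.02  ]
[319.85 178.05] [316 174   9   9] 62 [ 0.4661 -0.1821  0.02  ]
[356.23 179.52] [350 173  13  13] 128 [ 0.4589 -0.305   0.02  ]
[271.52 181.11] [267 176  10  11] 84 [ 0.4583 -0.0178  0.02  ]
block 1364.5 [191.31 188.11] (56.0, 25.0) 90.0 [0.4373 0.253  0.03  ]
block 144.0 [191.03 204.67] (13.435027122497559, 13.435027122497559) 45.0 [0.3813 0.2533 0.03  ]
block 88.5 [190.76 190.24] (9.899495124816895, 10.60660171508789) 45.0 [0.4301 0.2548 0.03  ]
block 58.0 [190.71 177.97] (8.485280990600586, 8.485280990600586) 45.0 [0.4721 0.2554 0.03  ]
block 40.0 [190.46 167.42] (7.0, 7.0) 0.0 [0.5085 0.2567 0.03  ]
scene block 2362.0 [169.48 243.73] [0.4233 0.264  0.03  ]
scene block 217.5 [182.09 254.69] [0.377 0.26  0.03 ]
scene block 117.5 [169.86 242.34] [0.4264 0.2611 0.03  ]
scene block 69.0 [160.5 232.5] [0.4676 0.2613 0.03  ]
scene block 37.5 [152.22 224.48] [0.504  0.2627 0.03  ]
beaker [0.397 0.076 0.03 ]
dish [ 0.353 -0.321  0.007]
boxTL [ 0.371 -0.09   0.03 ]
boxTR [ 0.365 -0.25   0.03 ]
bottle [ 0.523 -0.404  0.03 ]
```

```bash
cat >> h.py <<'E'
def down(a): return np.pi*np.r_[np.cos(a/2),np.sin(a/2),0]
OV=r.finger_overhang
def go(x,y,tip,a,fn=None,**k):
    p=[x,y,tip+OV]
    return r.move_to(p,down(a)) if fn is None else r.move_straight(p,down(a),**k)
def st(m=""):
    s=monitor.sense(); print(m,round(s["time_s"],2),s["ee_pos"].round(4) if hasattr(s["ee_pos"],'round') else s["ee_pos"],"op",round(s["opening"],3),"F",np.round(s["contact_force"],1)); return s
def pick(x,y,op,a,grip=0.015,zsafe=.14):
    effector.set_gripper(op)
    go(x,y,.09,a,1,vel=.25)
    if go(x,y,.004,a,1,vel=.08,contact_N=8): st("CONTACT"); return False
    effector.set_gripper(0.0); st("centred")
    s=monitor.sense()["opening"]
    effector.set_gripper(min(1,s+.12))
    go(x,y,grip,a,1,vel=.05)
    effector.set_gripper(0.0); st("grip")
    go(x,y,zsafe,a,1,vel=.15); st("lifted"); return True
def shot(tag):
    for n in("scene","top"): cv2.imwrite(f"pics/{n}{tag}.png",camera(n)[:,:,::-1])
E
python3 - <<'E'
from h import *
for p in [(.458,-.018),(.474,-.105),(.466,-.182),(.456,-.301),(.508,.255),(.38,.252)]:
    for a in (.027,1.57,-1.57):
        for tip in(.004,.2):
            q=inverse_kinematics([p[0],p[1],tip+OV],down(a)); print(p,a,tip,None if q is None else np.round(q,2))
go(.458,-.018,.20,.027); st()
pick(.458,-.018,.65,.027)
shot(1)
E
```

```text
(0.458, -0.018) 0.027 0.004 [-0.15 -0.03  2.07 -0.    1.1   1.39]
(0.458, -0.018) 0.027 0.2 [-0.15 -0.25  1.89 -0.    1.5   1.39]
(0.458, -0.018) 1.57 0.004 [-0.15 -0.03  2.07 -0.    1.1  -0.15]
(0.458, -0.018) 1.57 0.2 [-0.15 -0.25  1.89 -0.    1.5  -0.15]
(0.458, -0.018) -1.57 0.004 None
(0.458, -0.018) -1.57 0.2 None
(0.474, -0.105) 0.027 0.004 [-0.32  0.05  1.99 -0.    1.1   1.22]
(0.474, -0.105) 0.027 0.2 [-0.32 -0.17  1.82 -0.    1.49  1.22]
(0.474, -0.105) 1.57 0.004 [-0.32  0.05  1.99 -0.    1.1  -0.32]
(0.474, -0.105) 1.57 0.2 [-0.32 -0.17  1.82 -0.    1.49 -0.32]
(0.474, -0.105) -1.57 0.004 None
(0.474, -0.105) -1.57 0.2 None
(0.466, -0.182) 0.027 0.004 [-0.47  0.09  1.95 -0.    1.1   1.07]
(0.466, -0.182) 0.027 0.2 [-0.47 -0.13  1.79 -0.    1.49  1.07]
(0.466, -0.182) 1.57 0.004 [-0.47  0.09  1.95 -0.    1.1  -0.47]
(0.466, -0.182) 1.57 0.2 [-0.47 -0.13  1.79 -0.    1.49 -0.47]
(0.466, -0.182) -1.57 0.004 None
(0.466, -0.182) -1.57 0.2 None
(0.456, -0.301) 0.027 0.004 [-0.68  0.2   1.82 -0.    1.12  0.87]
(0.456, -0.301) 0.027 0.2 [-0.68 -0.01  1.66 -0.    1.48  0.87]
(0.4
[... 433 characters left out ...]
 1.13  0.38]
(0.508, 0.255) 1.57 0.2 [ 0.38  0.05  1.6  -0.    1.48  0.38]
(0.508, 0.255) -1.57 0.004 None
(0.508, 0.255) -1.57 0.2 None
(0.38, 0.252) 0.027 0.004 [ 0.47 -0.03  2.07 -0.    1.1   2.02]
(0.38, 0.252) 0.027 0.2 [ 0.47 -0.26  1.9  -0.    1.51  2.02]
(0.38, 0.252) 1.57 0.004 [ 0.47 -0.03  2.07 -0.    1.1   0.47]
(0.38, 0.252) 1.57 0.2 [ 0.47 -0.26  1.9  -0.    1.51  0.47]
(0.38, 0.252) -1.57 0.004 None
(0.38, 0.252) -1.57 0.2 None
 2.08 [ 0.4581 -0.0186  0.2221] op 1.003 F [ 0.9  0.3 -0.5]
centred 5.25 [ 0.4581 -0.0178  0.0261] op 0.302 F [0.  2.1 2. ]
grip 6.42 [ 0.4579 -0.0179  0.0369] op 0.297 F [-0.3  0.3 -0. ]
lifted 7.41 [ 0.4572 -0.0179  0.1608] op 0.298 F [-0.3 -0.3 -2.1]
```

```bash
python3 - <<'E'
import cv2
s=cv2.imread("pics/scene1.png");t=cv2.imread("pics/top1.png")
a=cv2.resize(s[60:240,160:360],None,fx=3,fy=3,interpolation=cv2.INTER_CUBIC)
b=cv2.resize(t[140:230,180:380],None,fx=4,fy=4,interpolation=cv2.INTER_CUBIC)
cv2.imwrite("pics/z1a.png",a);cv2.imwrite("pics/z1b.png",b)
E
```

```text
(no output)
```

View pics/z1a.png

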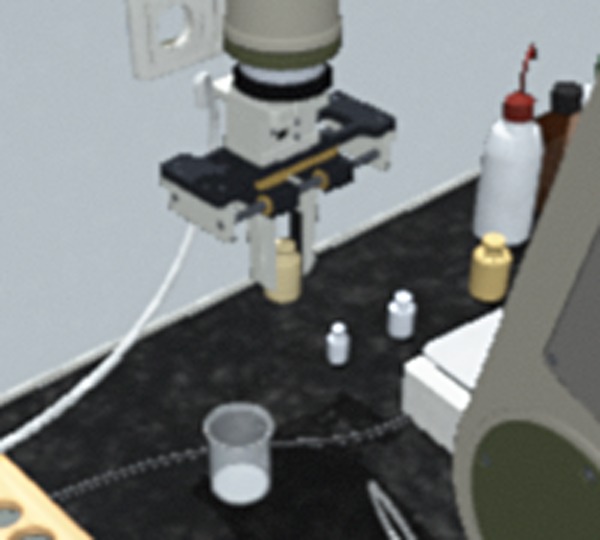

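View pics/z1b.png

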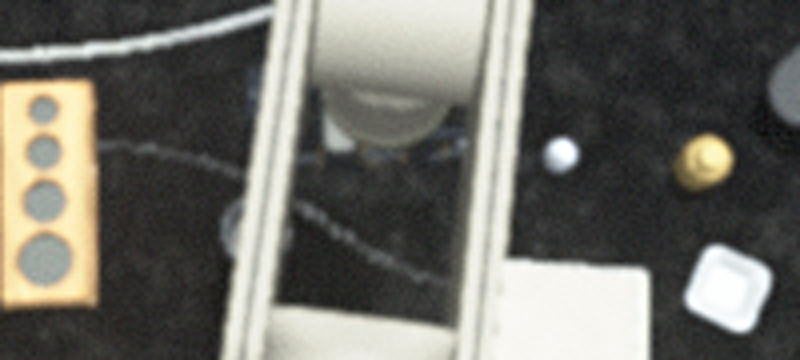

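The 200 g weight is held upright between the fingers (scene zoom at about (285,270)), and the beaker and the others haven't moved. Next I'll check for bias between the two cameras.

```bash
python3 - <<'E'
from h import *
s=cv2.imread("pics/scene0.png"); g=s.max(2)
for nm,(x0,y0,x1,y1),h in [("200",(245,176,262,202),.05),("50",(266,165,279,183),.038),("100",(287,155,301,174),.044)]:
    roi=g[y0:y1,x0:x1]; m=roi>120
    for c,b,a in blobs(m,np.r_[x0,y0]):
        top=(b[0]+b[2]/2-.5,b[1]-.5); print(nm,c.round(1),b,a,"mid",onz("scene",*c,h/2*.95).round(4))
for n,P in [("200",(.458,-.018,.025)),("50",(.4746,-.1054,.019)),("100",(.4661,-.1821,.022))]: print(n,proj("scene",P).round(1))
s=cv2.imread("pics/scene1.png"); h=cv2.cvtColor(s,cv2.COLOR_BGR2HSV)
x0,y0=243,135; m=cv2.inRange(h[y0:163,x0:268],(12,50,60),(32,255,255))
for c,b,a in blobs(m,np.r_[x0,y0]): print("held",c.round(1),b,a)
e=monitor.sense()["ee_pos"]; f=e[2]-OV-.015
for z in (0,.025,.05): print("pred",z,proj("scene",[e[0],e[1],f+z]).round(1))
# block top-face in scene, predicted from top estimate
for X in [(.4385,.2535,.03)]: print("block mid pred",proj("scene",X))
for x,w in ((-69,.014),(-32.5,.0165),(9.5,.0195),(59,.024)): print(proj("scene",[.4385-x/1e3,.2535-.027*x/1e3,.03]).round(1))
E
```

```text
200 [252.2 189.1] [245 179  14  23] 199 mid [ 0.4541 -0.0102  0.0238]
50 [272.2 174.1] [269 167   7  14] 72 mid [ 0.473  -0.1018  0.0181]
100 [293.3 164.3] [289 157   9  15] 102 mid [ 0.4644 -0.1785  0.0209]
200 [253.4 186.9]
50 [272.7 173.1]
100 [293.8 163.3]
held [255.3 150.9] [248 140  12  21] 156
pred 0 [253.6 156.9]
pred 0.025 [253.6 148.7]
pred 0.05 [253.6 140.1]
block mid pred [169.96168485 237.78996591]
[154.2 222.3]
[162.4 230.3]
[172.2 240. ]
[184.6 252.2]
```

```bash
python3 - <<'E'
import cv2
s=cv2.imread("pics/scene0.png")
cv2.imwrite("pics/zblk.png",cv2.resize(s[205:282,128:212],None,fx=9,fy=7.7,interpolation=cv2.INTER_CUBIC))
E
```

```text
(no output)
```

View pics/zblk.png

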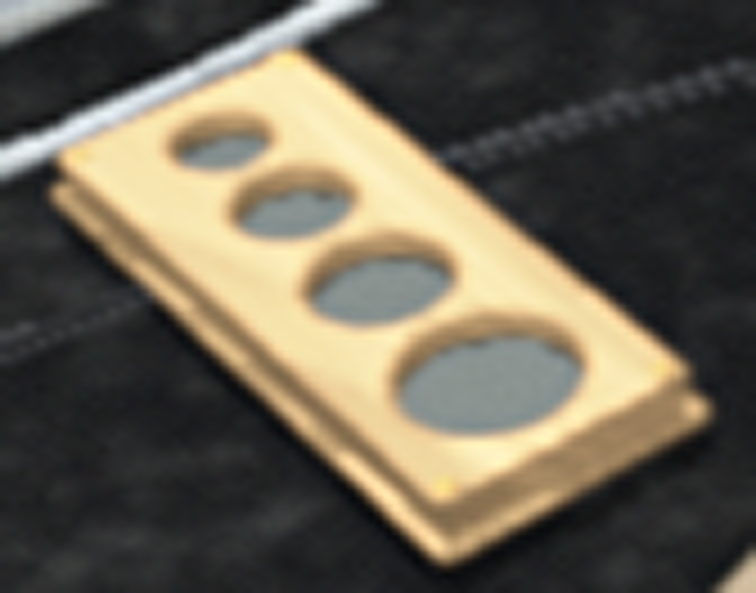

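Predicted and measured well mouths in the scene view differ by about 1.5–2 px. To settle it, I'll hover the weight over its well and compare the two in the image.

```bash
python3 - <<'E'
from h import *
go(.4285,.2545,.14,.027,1,vel=.25)
go(.4285,.2545,.053,.027,1,vel=.15); st()
shot(2)
s=cv2.imread("pics/scene2.png");t=cv2.imread("pics/top2.png")
a=cv2.resize(s[190:290,110:230],None,fx=5,fy=5,interpolation=cv2.INTER_CUBIC)
b=cv2.resize(t[140:230,150:250],None,fx=6,fy=6,interpolation=cv2.INTER_CUBIC)
cv2.imwrite("pics/z2a.png",a);cv2.imwrite("pics/z2b.png",b)
E
```

```text
9.49 [0.4291 0.2544 0.0758] op 0.299 F [-0.  -0.5 -1.3]
```

View pics/z2a.png

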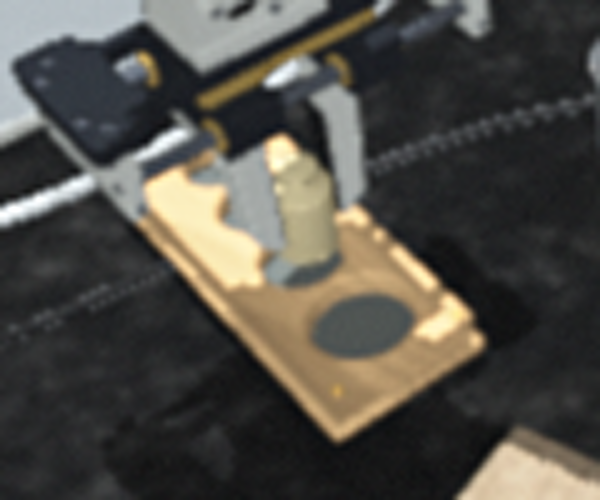

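View pics/z2b.png

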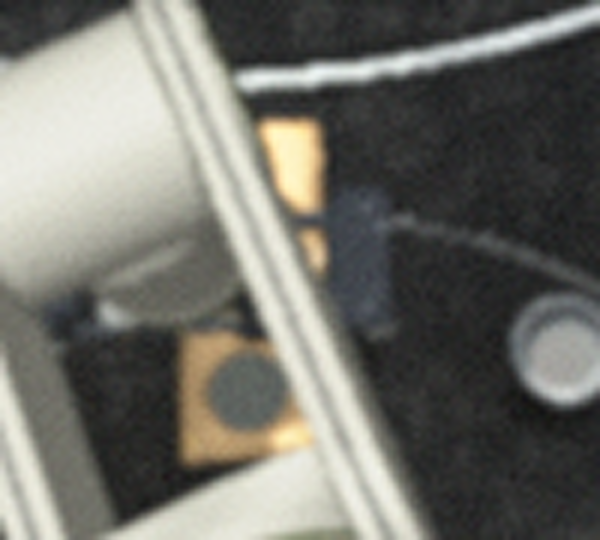

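```bash
python3 - <<'E'
from h import *
th=np.linspace(0,2*np.pi,200)
def circ(c,rad): return np.array([proj("scene",[c[0]+rad*np.cos(t),c[1]+rad*np.sin(t),c[2]]) for t in th])
P=circ([.4291,.2544,.0758-OV-.015],.0145)
print("foot pred zoom: right",((P[:,0].max()-110)*5).round(1),"bottom",((P[:,1].max()-190)*5).round(1),"left",((P[:,0].min()-110)*5).round(1))
s=cv2.imread("pics/scene2.png")
# observed rows/cols near weight
h=cv2.cvtColor(s,cv2.COLOR_BGR2HSV)
for v in range(232,247): print(v,[tuple(int(k) for k in s[v,u]) for u in range(164,181,2)])
for y in (.2544,): 
    M=circ([.429,.2536,.03],.0215); print("mouth pred top-based",M.min(0).round(1),M.max(0).round(1))
print("obs mouth", 303/9+128,458/9+128,230/7.7+205,327/7.7+205)
E
python3 - <<'E'
import cv2
s=cv2.imread("pics/scene2.png")
cv2.imwrite("pics/z2c.png",cv2.resize(s[215:255,145:200],None,fx=14,fy=14,interpolation=cv2.INTER_NEAREST))
E
```

```text
foot pred zoom: right 338.5 bottom 261.6 left 273.9
232 [(162, 162, 157), (131, 160, 167), (141, 179, 190), (143, 181, 191), (133, 168, 178), (119, 154, 162), (98, 129, 141), (143, 175, 198), (177, 227, 250)]
233 [(167, 170, 164), (130, 151, 154), (136, 173, 184), (136, 173, 182), (129, 165, 175), (119, 152, 161), (111, 146, 160), (165, 220, 248), (176, 231, 251)]
234 [(170, 171, 166), (123, 138, 140), (137, 174, 184), (134, 170, 181), (128, 164, 174), (120, 154, 163), (110, 143, 156), (135, 183, 217), (133, 182, 219)]
235 [(168, 171, 165), (129, 142, 142), (132, 171, 181), (135, 171, 182), (129, 165, 173), (121, 154, 163), (102, 133, 141), (108, 149, 178), (104, 145, 175)]
236 [(169, 171, 166), (131, 139, 138), (135, 172, 182), (134, 171, 181), (128, 164, 173), (120, 154, 163), (103, 131, 140), (108, 147, 175), (105, 146, 176)]
237 [(168, 171, 165), (144, 147, 146), (132, 169, 179), (132, 170, 180), (130, 165, 175), (121, 154, 163), (103, 132, 139), (108, 149, 176), (111, 154, 184)]
238 [(169, 170, 165), (157, 161, 158), (129, 163, 172), (132, 169, 179), (129, 164, 174), (119, 153, 
[... 702 characters left out ...]
58, 160, 150), (143, 149, 144), (96, 107, 106), (88, 97, 94), (80, 82, 77), (81, 85, 84), (95, 130, 153), (105, 147, 176)]
244 [(158, 159, 148), (158, 162, 152), (118, 121, 112), (82, 83, 78), (84, 83, 78), (82, 81, 75), (88, 107, 119), (106, 149, 178), (110, 153, 183)]
245 [(153, 156, 146), (147, 149, 138), (88, 90, 83), (82, 82, 76), (82, 82, 76), (86, 93, 97), (103, 140, 169), (122, 170, 204), (120, 166, 198)]
246 [(133, 145, 149), (123, 128, 123), (82, 83, 79), (83, 88, 86), (88, 98, 104), (96, 125, 148), (115, 159, 192), (123, 169, 203), (118, 164, 196)]
mouth pred top-based [162.6 233.3] [181.6 247.2]
obs mouth 161.66666666666666 178.88888888888889 234.87012987012986 247.46753246753246
```

View pics/z2c.png

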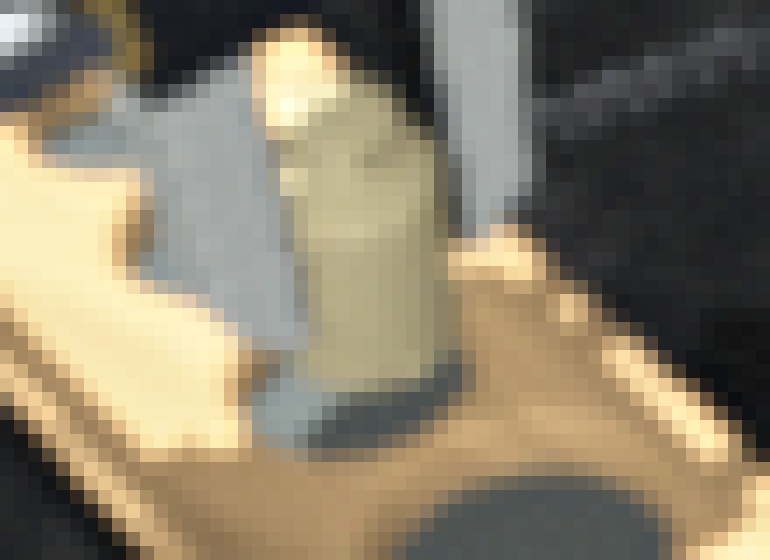

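The held weight projects within 0.3 px of what I see, so the grasp is centred. The well mouth then lies about (+2, +2) mm from where I am. I'll correct that and insert.

```bash
cat >> h.py <<'E'
BM=np.r_[.4405,.2564]; XD=np.r_[-np.cos(.027),-np.sin(.027)]
def well(o): return BM+XD*o
def place(o,a=.027,hi=.14,grip=.015,relop=.15):
    x,y=well(o)
    go(x,y,hi,a,1,vel=.3); go(x,y,.04+grip,a,1,vel=.15)
    c=go(x,y,.0175+grip,a,1,vel=.03,contact_N=4); s=st(f"down contact={c}")
    if s["ee_pos"][2]-OV-grip>.023: print("NOT DOWN"); return False
    op=s["opening"]; effector.set_gripper(op+relop); go(x,y,hi,a,1,vel=.2); st("released"); return True
E
python3 - <<'E'
from h import *
print(well(9.5))
if place(9.5): shot(3)
E
```

```text
[-9.05603746e+00 -6.88363859e-05]Traceback (most recent call last):
  File "<stdin>", line 3, in <module>
  File "h.py", line 43, in place
    go(x,y,hi,a,1,vel=.3); go(x,y,.04+grip,a,1,vel=.15)
    ~~^^^^^^^^^^^^^^^^^^^
  File "h.py", line 24, in go
    return r.move_to(p,down(a)) if fn is None else r.move_straight(p,down(a),**k)
                                                   ~~~~~~~~~~~~~~~^^^^^^^^^^^^^^^
station.Unreachable: the arm cannot follow that straight line within its joint ranges
```

Units slip (mm against m); nothing moved.

```bash
sed -i 's/return BM+XD\*o/return BM+XD*o*1e-3/' h.py; python3 - <<'E'
from h import *
print(well(9.5))
x,y=well(9.5); go(x,y,.055,.027,1,vel=.1)
if place(9.5,hi=.055):
    go(x,y,.14,.027,1,vel=.25); effector.set_gripper(.55); go(.474,-.105,.16,.027,1,vel=.35); st(); shot(3)
    s=cv2.imread("pics/scene3.png"); t=cv2.imread("pics/top3.png")
    cv2.imwrite("pics/z3.png",cv2.resize(s[140:290,110:310],None,fx=4,fy=4,interpolation=cv2.INTER_CUBIC))
E
```

```text
[0.43100346 0.25614353]
down contact=True 11.04 [0.4306 0.2559 0.0548] op 0.298 F [0.2 0.  4.8]
released 11.8 [0.4323 0.2567 0.0784] op 0.445 F [ 0.2  0.  -0.4]
 13.91 [ 0.4737 -0.104   0.1818] op 0.553 F [ 0.1  0.9 -0.3]
```

View pics/z3.png

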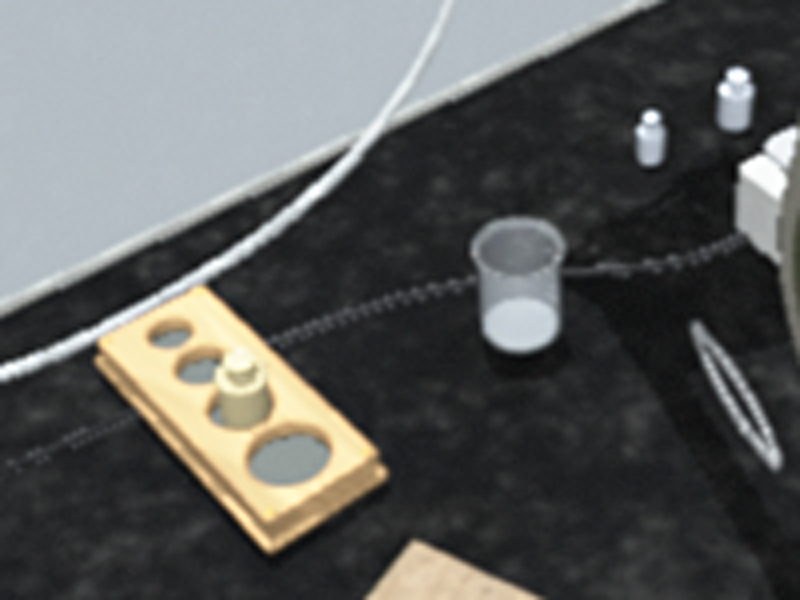

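The 200 g weight is seated: its foot is at 17.8 mm and it stands upright in the third well. Before going near the 50 g well I'll check how high the cable runs.

```bash
python3 - <<'E'
from h import *
for p in((160,207.5),(140,218)):
    for z in (0,.02,.04,.06,.08,.1): X=onz("scene",*p,z); print(p,z,X.round(3),proj("top",X).round(1))
t=cv2.imread("pics/top0.png").max(2)
for u in range(170,240,8): print(u,140+int(t[140:158,u].argmax()),end="; ")
E
```

```text
(160, 207.5) 0 [0.577 0.204 0.   ] [207.  149.7]
(160, 207.5) 0.02 [0.556 0.213 0.02 ] [203.7 154.3]
(160, 207.5) 0.04 [0.534 0.222 0.04 ] [200.2 159.2]
(160, 207.5) 0.06 [0.513 0.231 0.06 ] [196.7 164.2]
(160, 207.5) 0.08 [0.491 0.24  0.08 ] [193.  169.3]
(160, 207.5) 0.1 [0.47  0.249 0.1  ] [189.1 174.7]
(140, 218) 0 [0.576 0.263 0.   ] [190.2 150.4]
(140, 218) 0.02 [0.554 0.271 0.02 ] [187.1 155.1]
(140, 218) 0.04 [0.533 0.278 0.04 ] [183.9 159.9]
(140, 218) 0.06 [0.511 0.285 0.06 ] [180.5 164.9]
(140, 218) 0.08 [0.49  0.292 0.08 ] [177.1 170. ]
(140, 218) 0.1 [0.468 0.299 0.1  ] [173.5 175.4]
170 152; 178 153; 186 153; 194 153; 202 152; 210 151; 218 150; 226 148; 234 146;
```

The cable lies on the worktop at x≈0.57, so it's clear of the block. Next is the 50 g weight.

```bash
python3 - <<'E'
from h import *
if pick(.4743,-.1050,.5,.027):
    go(.4743,.0,.14,.027,1,vel=.3)
    x,y=well(-69); go(x,y,.14,.027,1,vel=.3); go(x,y,.055,.027,1,vel=.2); s=st("hover"); shot(4)
    s=cv2.imread("pics/scene4.png")
    cv2.imwrite("pics/z4.png",cv2.resize(s[195:260,120:200],None,fx=9,fy=9,interpolation=cv2.INTER_CUBIC))
    e=monitor.sense()["ee_pos"]
    th=np.linspace(0,6.283,100); P=np.array([proj("scene",[e[0]+.009*np.cos(q),e[1]+.009*np.sin(q),e[2]-OV-.015]) for q in th])
    print("foot pred zoom",((P.min(0)-[120,195])*9).round(),((P.max(0)-[120,195])*9).round())
E
```

```text
centred 16.61 [ 0.4744 -0.105   0.0261] op 0.184 F [-0.1 -0.5  2.1]
grip 17.8 [ 0.4742 -0.105   0.0369] op 0.174 F [-0.2  0.1 -0.1]
lifted 18.78 [ 0.4736 -0.1048  0.1608] op 0.18 F [-0.3  0.1 -1.2]
hover 20.88 [0.5099 0.2575 0.0777] op 0.178 F [ 0.1 -0.3  0.5]
foot pred zoom [249. 188.] [318. 235.]
```

View pics/z4.png

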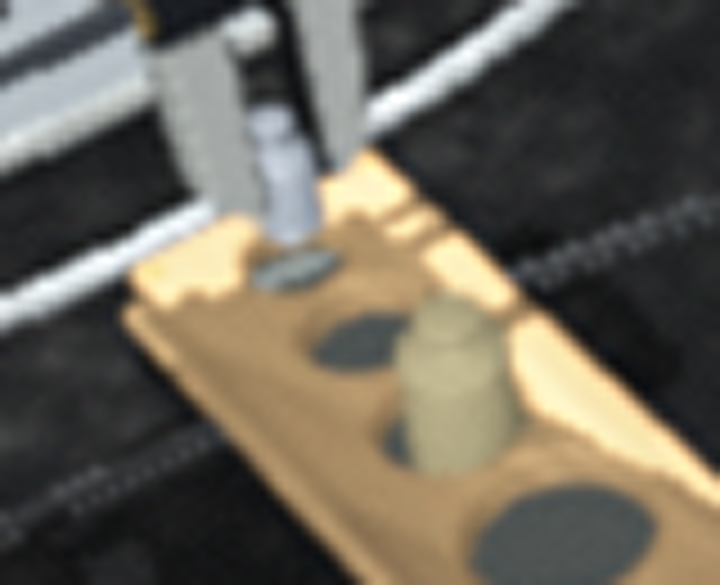

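The 50 g foot lines up with its well mouth to within about 1 px (foot dropped to about (285,248), mouth at (293,252)). I'll nudge it slightly and insert, then pick the 100 g weight.

```bash
sed -i 's/def place(o,/def place(o,off=(0,0),/; s/x,y=well(o)$/x,y=well(o)+np.array(off)/' h.py; python3 - <<'E'
from h import *
if place(-69,(-.0008,-.0008),hi=.055):
    e=monitor.sense()["ee_pos"]; go(e[0],e[1],.14,.027,1,vel=.25); shot(5)
    effector.set_gripper(.55); go(.4655,-.1815,.14,.027,1,vel=.35)
    if pick(.4655,-.1815,.55,.027):
        go(.4655,.0,.14,.027,1,vel=.3)
        x,y=well(-32.5); go(x,y,.14,.027,1,vel=.3); go(x,y,.055,.027,1,vel=.2); s=st("hover"); shot(6)
        s=cv2.imread("pics/scene6.png")
        cv2.imwrite("pics/z6.png",cv2.resize(s[195:260,120:200],None,fx=9,fy=9,interpolation=cv2.INTER_CUBIC))
        e=monitor.sense()["ee_pos"]
        th=np.linspace(0,6.283,100); P=np.array([proj("scene",[e[0]+.0115*np.cos(q),e[1]+.0115*np.sin(q),e[2]-OV-.015]) for q in th])
        print("foot pred zoom",((P.min(0)-[120,195])*9).round(),((P.max(0)-[120,195])*9).round())
E
```

```text
down contact=True 22.18 [0.5083 0.2573 0.0548] op 0.181 F [-0.6  0.1  5.6]
released 22.93 [0.5101 0.258  0.0785] op 0.332 F [-0.5  0.8  0.1]
centred 27.88 [ 0.4656 -0.1814  0.0262] op 0.231 F [-0.9  1.8  2.5]
grip 29.06 [ 0.4654 -0.1814  0.0369] op 0.233 F [ 0.1 -0.1  1. ]
lifted 30.04 [ 0.4648 -0.1811  0.1608] op 0.233 F [-0.8  0.7 -0.6]
hover 32.38 [0.4735 0.2565 0.0777] op 0.237 F [-0.2 -0.1 -1.3]
foot pred zoom [312. 252.] [402. 315.]
```

View pics/z6.png

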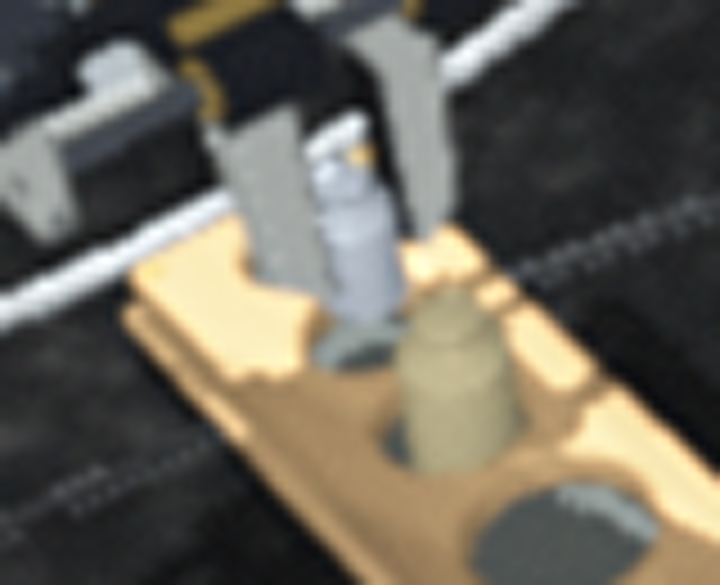

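The 100 g foot matches its prediction and is within about 1 px of the well. I'll shift it −1.5 mm in x and insert, then inspect.

```bash
python3 - <<'E'
from h import *
if place(-32.5,(-.0015,0),hi=.055):
    e=monitor.sense()["ee_pos"]; go(e[0],e[1],.14,.027,1,vel=.25)
    effector.set_gripper(.8); go(.46,-.05,.16,.027,1,vel=.35)
    st(); shot(7)
    s=cv2.imread("pics/scene7.png"); t=cv2.imread("pics/top7.png")
    cv2.imwrite("pics/z7.png",np.hstack([cv2.resize(s[205:275,128:208],(440,385),interpolation=cv2.INTER_CUBIC),cv2.resize(t[150:225,160:225],(334,385),interpolation=cv2.INTER_CUBIC)]))
    cv2.imwrite("pics/z7b.png",np.vstack([cv2.resize(s[80:200,220:400],None,fx=2.5,fy=2.5),cv2.resize(t[130:230,300:480],None,fx=2.5,fy=2.5)]))
E
```

```text
down contact=True 33.68 [0.471  0.2571 0.0548] op 0.234 F [-1.3 -1.1  6.2]
released 34.44 [0.4729 0.2579 0.0784] op 0.386 F [ 0.9 -0.6  0.4]
 36.77 [ 0.4599 -0.0492  0.1818] op 0.804 F [0.  1.  0.5]
```

View pics/z7.png

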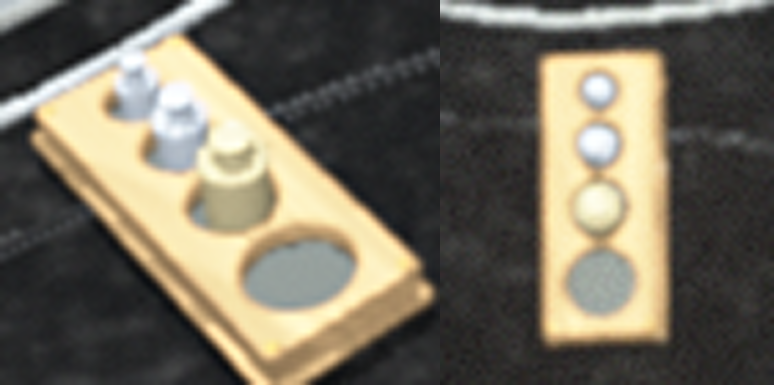

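View pics/z7b.png

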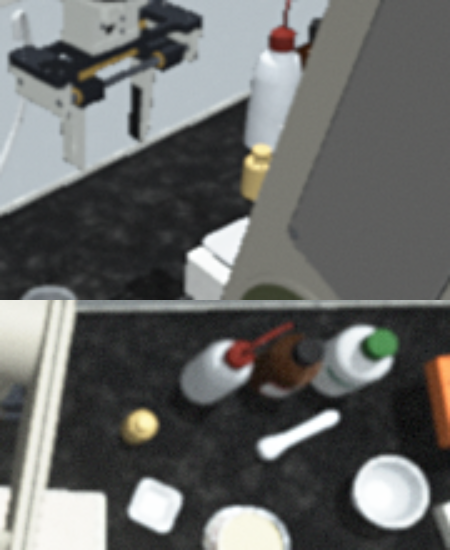

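All three are seated with their floors hidden by the weights; the 50, 100 and 200 g sit in wells 1 to 3. A tall wash bottle stands close to the 500 g weight, so I'll turn the jaws roughly along x for that pick.

```bash
python3 - <<'E'
from h import *
print(onz("scene",322,149,.032).round(3),onz("top",356.23,179.52,.034).round(4),"bottle",onz("top",379,164,0.02).round(3))
x,y=.4563,-.3015; a=1.8
go(x,-.16,.16,a,1,vel=.25); 
if pick(x,y,.62,a):
    shot(8)
    s=cv2.imread("pics/scene8.png"); t=cv2.imread("pics/top8.png")
    cv2.imwrite("pics/z8.png",np.hstack([cv2.resize(s[60:180,260:400],None,fx=2.5,fy=2.5),cv2.resize(t[130:250,300:440],None,fx=2.5,fy=2.5)]))
E
```

```text
[ 0.453 -0.29   0.032] [ 0.4564 -0.3015  0.034 ] bottle [ 0.511 -0.386  0.02 ]
centred 41.79 [ 0.4568 -0.3017  0.0264] op 0.402 F [1.  0.7 1.8]
grip 42.97 [ 0.4564 -0.3014  0.0369] op 0.396 F [ 0.8 -0.8  0.3]
lifted 43.95 [ 0.4555 -0.3009  0.1605] op 0.399 F [ 0.5  0.6 -6.5]
```

View pics/z8.png

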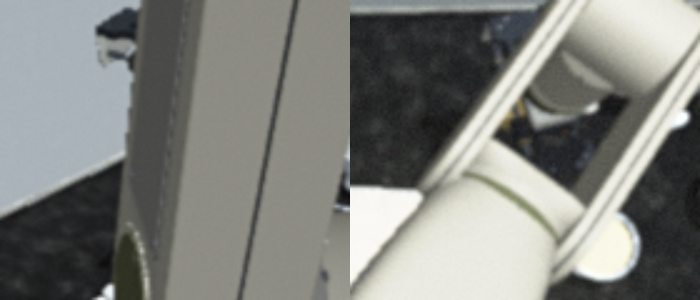

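The arm hides the weight in both views, but the force (−6.5 N) and the opening (0.40, about 37 mm) show it's held. I'll carry it to hover over its well.

```bash
python3 - <<'E'
from h import *
go(.456,-.15,.14,1.8,1,vel=.25)
go(.45,.05,.14,.9,1,vel=.2)
x,y=well(59); go(x,y,.14,.027,1,vel=.25); go(x,y,.055,.027,1,vel=.2); st("hover"); shot(9)
s=cv2.imread("pics/scene9.png")
cv2.imwrite("pics/z9.png",cv2.resize(s[215:280,140:220],None,fx=9,fy=9,interpolation=cv2.INTER_CUBIC))
e=monitor.sense()["ee_pos"]
th=np.linspace(0,6.283,100); P=np.array([proj("scene",[e[0]+.019*np.cos(q),e[1]+.019*np.sin(q),e[2]-OV-.015]) for q in th])
print("foot pred zoom",((P.min(0)-[140,215])*9).round(),((P.max(0)-[140,215])*9).round())
c=[e[0],e[1]]; print("drop",(proj("scene",[*c,.03])-proj("scene",[*c,e[2]-OV-.015]))*9, "mouth obs zoom",(182.3-140)*9,(253.3-215)*9)
E
```

```text
hover 47.83 [0.382  0.2546 0.0776] op 0.399 F [ 0.9  0.5 -4.6]
foot pred zoom [297. 243.] [454. 360.]
drop [ 5.8941709  32.78300133] mouth obs zoom 380.7000000000001 344.7000000000001
```

View pics/z9.png

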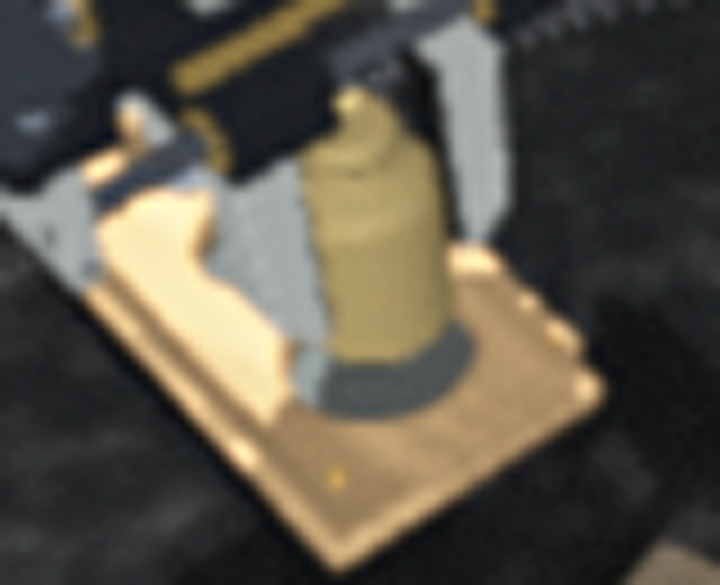

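The foot edges match the prediction (right 453 against 454, bottom 363 against 360). Dropped to the mouth plane, its centre is about (381,335) and the well is at (381,345), which is well inside the play. Inserting.

```bash
python3 - <<'E'
from h import *
if place(59,(-.0007,.0005),hi=.055):
    e=monitor.sense()["ee_pos"]; go(e[0],e[1],.16,.027,1,vel=.25)
    go(.44,-.05,.2,.027,1,vel=.35)
    st(); shot(10)
    s=cv2.imread("pics/scene10.png"); t=cv2.imread("pics/top10.png")
    cv2.imwrite("pics/z10.png",np.hstack([cv2.resize(s[205:275,128:248],(660,385),interpolation=cv2.INTER_CUBIC),cv2.resize(t[150:225,180:205],(128,385),interpolation=cv2.INTER_CUBIC)]))
    t0=cv2.imread("pics/top0.png")
    for a,(x0,y0,x1,y1) in {"beaker":(230,185,258,213),"dish":(348,197,376,225)}.items():
        print(a,cv2.absdiff(t[y0:y1,x0:x1],t0[y0:y1,x0:x1]).mean().round(1),cv2.phaseCorrelate(np.float64(t0[y0:y1,x0:x1,1]),np.float64(t[y0:y1,x0:x1,1])))
E
```

```text
down contact=True 49.13 [0.3803 0.255  0.0549] op 0.402 F [-1.7 -0.   5.5]
released 49.89 [0.3821 0.256  0.0783] op 0.549 F [0.9 0.2 0.1]
 51.51 [ 0.4392 -0.049   0.2208] op 0.55 F [ 0.1  1.  -0.1]
beaker 44.8 ((0.3739780927936671, -0.4095528467137175), 0.37636261416030087)
dish 2.7 ((0.16654151975615505, 0.0402841796765685), 0.8716045873443428)
```

View pics/z10.png

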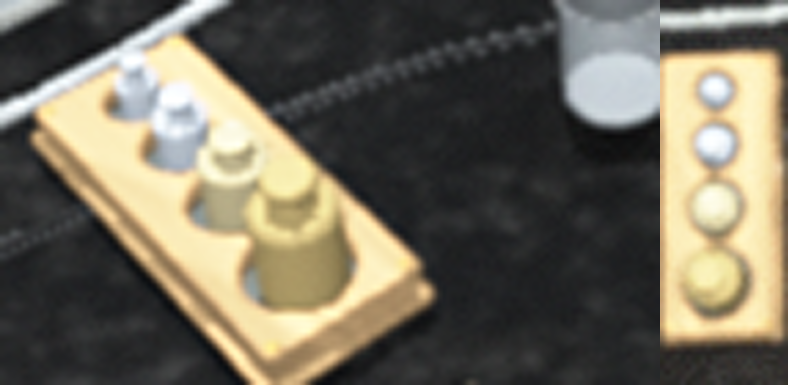

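View pics/top10.png

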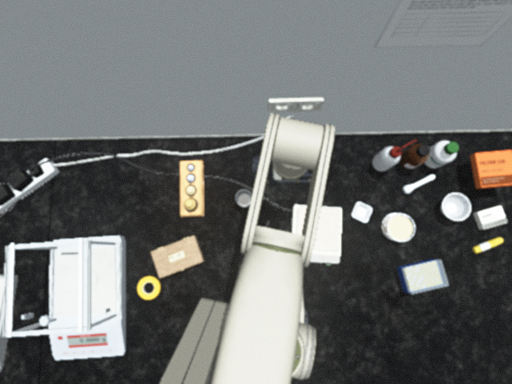

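All four are in their wells and upright, and the dish hasn't moved. The arm partly covers the beaker in the top view, so I'll check it in the scene view and then hand in.

```bash
python3 - <<'E'
from h import *
# scene: block shift is the reference in case the picture differs
a=cv2.imread("pics/scene0.png");b=camera("scene")[:,:,::-1]
x0,y0,x1,y1=215,185,265,235
print(cv2.absdiff(a[y0:y1,x0:x1],np.ascontiguousarray(b[y0:y1,x0:x1])).mean())
T=a[193:232,226:254]; R=cv2.matchTemplate(np.ascontiguousarray(b[183:242,216:264]),T,cv2.TM_CCOEFF_NORMED); print(cv2.minMaxLoc(R)[1::2],"expected (10,10)")
workorder.close_job(); st()
E
```

```text
12.505866666666666
(0.9658274054527283, (10, 10)) expected (10,10)
the job is handed in; nothing more can be done
the job is handed in; nothing more can be done
```

I put all four weights back in the block, in order from 50 g to 500 g, and handed the job in at about 52 s of the 99 s allowed. No verdict is reported.

- **Seating:** Each descent ended in contact of about 5 N with the weight's foot at about 18 mm, which is the well floor. The last scene and top pictures show all four upright in their own wells, with the gripper clear of everything.
- **Bystanders:** The dish matches its first picture in the top view (shift under 0.2 px). The arm partly covered the beaker in the top view, so that comparison told me nothing; in the scene view it matched its starting place to the pixel (0.97 correlation).
- **What disagreed:** The two cameras put the block a few mm apart. I settled it by hovering each weight over its well before inserting, and corrected by up to about 3 mm. Neither camera could see the 500 g weight just after I lifted it, so I judged that grip by force and jaw opening until it was over its well.

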